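# Check the height of a brass embossing plate in the bench gauge

### The arm

A 6-joint arm with a two-finger parallel gripper is mounted at the origin on the work surface. World frame = base frame: x ahead of the robot, y to its left, z up, the work surface at z = 0. Lengths are in m, angles in rad, forces in N, time in s.
With the tool pointing down it reaches from about 0.35 to 0.775 m from the base axis. Payload 5.5 kg.
Tool frame: the origin (TCP) lies where the fingers leave the gripper's body, on its centre line; the fingertips stand 73 mm ahead of it and the grasp point (between the pads) lies 54 mm ahead of it; z points along the fingers, y is the direction in which the jaws open and shut (so a half turn about z gives the same grasp; the last joint's range is limited). The gripper opens to 85 mm and grips with 20 to 120 N. Pads are 22 mm wide; open, the fingers measure 114 mm over their backs; the gripper's body (76 mm by 85 mm) begins 54 mm behind the grasp point. The pads swing forward as they close: fully open they stand 13 mm farther back than shut.
Start: joints at [0.961, 0.313, 0.046, 1.304, 0, 1.431], TCP at [0.26, 0.513, 0.304] pointing down, gripper open.
Joint ranges: [-2.76, 2.76], [-0.86, 1.69], [-1.03, 1.26], [-2.2, 2.34], [-1.47, 1.5], [-3.14, 3.14]. Speed limits (rad/s): [2.57, 2.57, 3.14, 3.14, 3.14, 3.14].

### API

Orientations are given as a unit quaternion [w, x, y, z].
In Python, from workcell import env, read_camera, job, cut_out gives the robot as it stands.
- The arm moves only by the tool servo_tool, never from a script. Its argument "deltas" is a list of rows, each an object of numbers: "dx", "dy", "dz": the shift along the world's x, y, z in mm; "rx", "ry", "rz": the turn, a rotation vector about the world's x, y, z in rad; "fingers": the closure, from -1 (fully open) to 1 (shut). A call has 1 to 8 rows; each row shifts and turns the commanded pose from where the row before left it; what a row does not reach is not made up. A row lasts 1/10 s, in which the tool goes at most 50 mm and 8.59 degrees, less where a joint would pass 70% of its speed; a pose out of reach is approached as far as the arm can. A call is refused whole if a number of a shift passes 50 or a number of a turn 0.15, either way. A call with a gripper value outside its range is refused whole. The fingers move at their own pace and stop on an object; "newtons" is the grip in N (left out, the last holds). Time passes only in rows, so rows that do not move let the fingers close. It gives the time, the measured TCP pose, the force and the opening at its end, in the units of the state.
- env.get_state(): the state, without advancing time (a new reading comes with each control period).
- read_camera(name): name is "scene" or "top"; returns a dict with "img" (480x640x3 uint8, red, green, blue), "intrinsics" (3x3 intrinsics, pixels), "extrinsics" (4x4, takes a point from camera to world coordinates). Camera axes: x right, y down, z forward; pixel columns grow to the right and rows downward; lengths in m; the calibration is good to about 2 mm. A picture is of the moment at which its call begins. There is no depth.
- job.hand_in(): hands the job in, once; it reports no verdict.
Trained networks look in the newest picture that a camera, given by its name, has taken for a name from the list of things; names that differ only in an ending like _2 or _b are one class to them, and where a whole thing is asked for, a point or a joint stands for the part that bears it (a point fixed in the world has none). Each returns a list of dicts, best first, with "confidence" (0 to 1); they miss things now and then, are a little off and sometimes report something else, mostly with a low value. They report only what shows in the picture. A call takes as long as a camera call. They do not tell look-alikes from the thing itself.
- cut_out(target, camera): "region" (480x640 bool, what is visible of it) and "extent" ([left, top, right, bottom] in pixels, round what is visible of it).
The state is a dict: "clock": time; "joint_pos": joint angles; "qvel": joint speeds; "tau": joint torques, N m; "tcp_pos": TCP position; "orientation": TCP orientation; "wrist_force": force on the tool from outside, world axes, zero at the start; "ft_torque": the same for the moment, N m; "finger_gap": finger opening in m.
Only numpy, scipy, OpenCV 4.12 (cv2) and the standard library are available. Lean on these libraries where they do the work, as an engineer would, in place of code of your own. Each camera call takes 0.05 s, during which the arm holds its last target. There are 200 camera calls.

### The job

Take the plate holder that carries the brass plate and slide it, plate end first, between the gauge's rails and under the yellow bar until it is fully home against the red stop. Then press the gauge's red knob gently down until the foot rests on the brass plate, hold it there for a second, and let the knob spring back up. Leave the holder home in the gauge, and do not disturb the other holder, the spool, the bottle or the maul.

Things in the scene. Friction and masses are not known exactly. Their poses are not given: they have to be found in the camera images.
- holder_brass: Loose plate holder with the BRASS plate: grey bar 50 mm wide, 8 thick, 0.22 kg. Origin: underside, below the handle's centre; x to the nose, z up; bar from x=-25 to +141 mm. Handle: upright pale wood fin 44 long (x), 16 thick (y), top 62 mm above the underside. Brass plate 42 x 42 x 9 mm on the bar, its centre at x=+115, its top 17 mm above the underside.
- holder_brass_grip (a point): Grip point of the brass holder: in the middle of its wooden handle, 45 mm above the underside, 17 mm under the handle's top. Pinch the fin across y.
- holder_brass_plate (a point): Centre of the top face of the brass plate, 115 mm ahead of the handle.
- holder_black: The other loose holder, of the same shape, but with a BLACK plate only 5 mm thick. Same origin and axes. To be left alone.
- gauge: Fixed height gauge with blue C-shaped stand. Origin: underside of the grey base, under the plunger axis; x = push-in direction, z up. Base 100 mm wide, x=-105 to +80, 12 thick (channel floor). Blue head overhangs x=-20 to +76, from 66 to 90 mm above the origin. A holder fully home has its plate centre at x=0 and its handle at x=-115, in front of the base.
- gauge_entry (a point): Middle of the channel's mouth, on its floor, at gauge x=-95. Two steel rails, 14 mm high, x=-60 to +30, leave a channel 53 mm wide; flared guides widen it to about 76 mm at x=-98. A yellow bar crosses over it at x=-52 to -42, its underside 22 mm and its top 32 mm above the floor (5 mm over a passing brass plate).
- gauge_stop (a point): Foot of the red stop block's face, on the channel floor, at gauge x=+26: the holder's nose touches here when fully home.
- press_knob: Red knob on the gauge's plunger, 34 mm across, 20 high. Origin: centre of its top, 146 mm above the gauge's origin when up. Pressed down it takes the foot along against a light spring (3 to 6 N); with the foot on the plate it yields up to 12 mm more against a stiffer spring (8 to 20 N), then bottoms out hard. Springs back when let go.
- gauge_foot (a joint): Reading of the gauge: how far (m) the foot, a steel disc 18 mm across on the plunger, has come down; 0 = up, most 0.030. It reads 0.022 when the foot rests on a brass plate.
- spool: Upright spool of dark brown thread, 42 mm across, 95 mm tall, origin at the centre of its underside. Leave alone.
- oil: Small amber bottle with white cap, 48 mm across, 120 mm tall, origin at the centre of its underside. Leave alone.
- maul: Black maul standing on its head, 60 mm across, with dark wooden handle up, 155 mm tall, origin at the centre of its underside. Leave alone.
Not all that is in view belongs to the job. What is shaped like the holder_brass but blue is not meant.

How it is judged:
On the way, in this order (a step that is already met when the one before it is completed fails the run):
1. the brass holder is fully home in the gauge, under the yellow bar and the head (x of holder_brass_plate in the frame of gauge between -0.004 and 0.004 m and y of holder_brass_plate in the frame of gauge between -0.004 and 0.004 m and z of holder_brass_plate in the frame of gauge between 0.026 and 0.0315 m and angle between the x axis of holder_brass and the x axis of gauge, either way round below 0.08 rad), for 0.2 s.
2. with the holder home, the foot is pressed down and rests on the brass plate (all of step 1 and value of joint gauge_foot between 0.0205 and 0.0235 m), for 0.8 s.
At the end, for the whole second after the job is handed in: The brass plate's centre is within 4 mm of the plunger axis along and across the channel, the holder lies flat on the channel floor (height within about 3 mm) and straight (0.08 rad), at rest, and the foot is up again (reading under 3 mm) (all of step 1 and value of joint gauge_foot below 0.003 m and linear speed of holder_brass below 0.02 m/s); the robot touches nothing.
It fails at once if holder_black moved by more than 20 mm (distance of holder_black from where it was at the start of the episode above 0.02 m).
It fails at once if spool moved by more than 20 mm (distance of spool from where it was at the start of the episode above 0.02 m).
It fails at once if oil moved by more than 20 mm (distance of oil from where it was at the start of the episode above 0.02 m).
It fails at once if maul moved by more than 20 mm (distance of maul from where it was at the start of the episode above 0.02 m).
It fails at once if the knob is pressed hard (more than 40 N) (contact force between the fingers and press_knob above 40 N).
It also fails if it takes over 58 s, if anything falls off the work surface, if the arm or the gripper's body presses on something with over 40 N, if the wrist force passes 120 N, or if a joint passes its speed limit or range.

## Working session

There is one attempt and no reset: what is moved stays moved. The work goes in short steps, Python scripts to look and compute and a tool call to move; the robot and the scene stay as the last step left them, time stands still between calls to the robot, and variables do not carry over. Pictures are saved under pics/ and viewed, about 8 in all and at most 12, crops included, and the job is handed in when it is done.

Besides the shell and the picture viewer there is one more tool, called after "Call:" as a command line: name --argument value ..., lists and objects as JSON in quotes. servo_tool: Moves the arm, as the interface text tells. Its arguments: {"type":"object","properties":{"deltas":{"type":"array"},"newtons":{"type":"number"}},"required":["deltas"]}

```bash
mkdir -p pics
cat > h.py <<'E'
import numpy as np, cv2
from workcell import env, read_camera, job, cut_out
def snap(c,fn=None,crop=None,s=1):
    r=read_camera(c); im=r["img"][:,:,::-1].copy()
    if fn:
        if crop: x0,y0,x1,y1=crop; im=im[y0:y1,x0:x1]
        cv2.imwrite("pics/"+fn,cv2.resize(im,None,fx=s,fy=s,interpolation=cv2.INTER_CUBIC))
    return r
def ray(r,u,v,z):
    K=np.array(r["intrinsics"]);T=np.array(r["extrinsics"])
    d=T[:3,:3]@np.linalg.solve(K,[u,v,1.]);o=T[:3,3]
    return o+d*(z-o[2])/d[2]
def proj(r,p):
    K=np.array(r["intrinsics"]);T=np.array(r["extrinsics"])
    q=K@(T[:3,:3].T@(np.array(p)-T[:3,3])); return q[:2]/q[2]
E
python3 - <<'E'
from h import *
for c in("top","scene"):
    r=snap(c,c+"0.png"); print(c,np.round(r["extrinsics"],3).tolist(),np.round(r["intrinsics"],1).tolist())
    for t in("holder_brass","holder_black","gauge","press_knob","spool","oil","maul"):
        for d in cut_out(t,c)[:3]:
            ys,xs=np.nonzero(d["region"]);print(t,round(d["confidence"],2),np.round(d["extent"]).tolist(),round(xs.mean(),1),round(ys.mean(),1),len(xs))
E
```

```text
top [[-0.02, -0.986, 0.168, 0.335], [-1.0, 0.016, -0.026, 0.042], [0.023, -0.169, -0.985, 1.023], [0.0, 0.0, 0.0, 1.0]] [[438.8, 0.0, 316.3], [0.0, 438.8, 237.9], [0.0, 0.0, 1.0]]
holder_brass 0.76 [371.0, 252.0, 449.0, 288.0] 407.4 270.5 1509
holder_brass 0.56 [438.0, 337.0, 486.0, 415.0] 461.0 375.6 1728
holder_black 0.86 [380.0, 187.0, 453.0, 217.0] 415.3 202.9 1439
gauge 0.98 [212.0, 182.0, 295.0, 229.0] 251.7 206.9 3480
press_knob 0.8 [231.0, 187.0, 250.0, 204.0] 240.0 191.7 201
spool 0.85 [355.0, 112.0, 378.0, 145.0] 366.4 130.9 433
oil 0.67 [138.0, 152.0, 176.0, 184.0] 156.4 170.3 615
oil 0.42 [228.0, 187.0, 249.0, 203.0] 240.1 192.0 225
maul 0.75 [120.0, 281.0, 165.0, 311.0] 143.0 298.1 912
scene [[0.035, 0.662, -0.749, 1.379], [0.999, -0.011, 0.038, 0.008], [0.017, -0.75, -0.662, 0.885], [0.0, 0.0, 0.0, 1.0]] [[509.9, 0.0, 321.7], [0.0, 509.9, 244.8], [0.0, 0.0, 1.0]]
holder_brass 0.9 [169.0, 184.0, 218.0, 219.0] 189.7 201.1 881
holder_brass 0.84 [191.0, 232.0, 255.0, 271.0] 219.5 254.1 1265
holder_brass 0.49 [327.0, 254.0, 417.0, 324.0] 375.2 293.3 3752
holder_black 0.88 [163.0, 287.0, 241.0, 317.0] 199.0 302.9 1581
gauge 0.66 [325.0, 250.0, 414.0, 321.0] 374.9 293.0 4060
gauge 0.23 [162.0, 284.0, 237.0, 316.0] 199.0 302.9 1564
press_knob 0.74 [372.0, 253.0, 389.0, 268.0] 380.6 259.2 214
spool 0.81 [238.0, 333.0, 261.0, 376.0] 245.9 354.9 722
oil 0.86 [458.0, 286.0, 489.0, 337.0] 476.0 312.7 969
maul 0.82 [439.0, 193.0, 465.0, 245.0] 453.4 223.6 875
```

View pics/top0.png

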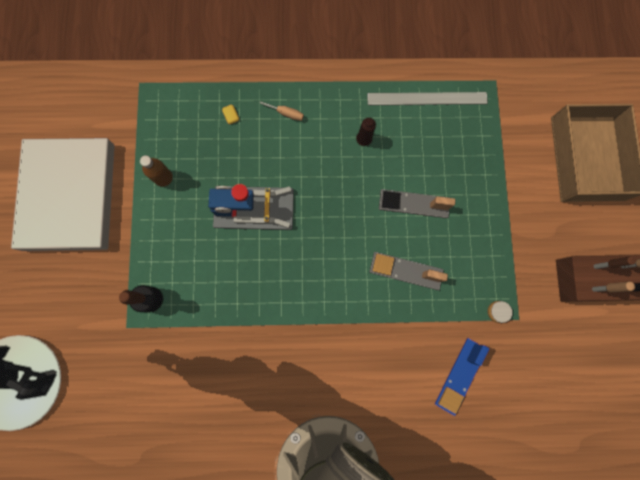

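View pics/scene0.png

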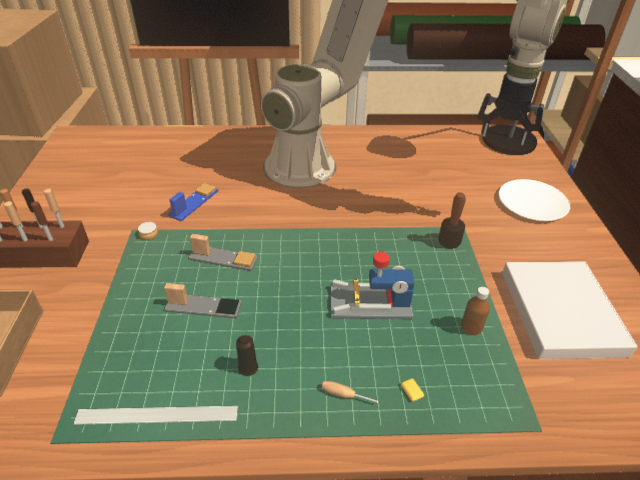

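Top view candidates: grey bar with a brass plate at (407,270), blue look-alike at (461,376), black plate at (415,203). The one at (407,270) fits, being grey with brass. The gauge is at (252,207), with its mouth to the right (world −y), so push-in runs along about +y. An enlarged crop will confirm this.

Run:
```python
from h import *
r=snap("top"); im=r["img"][:,:,::-1]
a=cv2.resize(im[240:300,365:465],None,fx=6,fy=6,interpolation=cv2.INTER_CUBIC)[:, :]
b=cv2.resize(im[175:235,200:300],None,fx=6,fy=6,interpolation=cv2.INTER_CUBIC)
c=np.vstack([a,b]); cv2.imwrite("pics/crop1.png",cv2.resize(c,None,fx=5/6,fy=5/6))
np.save("top.npy",r["img"])
d=cut_out("holder_brass","top")
for x in d:
    ys,xs=np.nonzero(x["region"])
    if xs.mean()<430 and ys.mean()>240:
        print(cv2.minAreaRect(np.c_[xs,ys].astype(np.float32)))
for n,(u,v,z) in dict(plate=(383.5,265,.017),handle=(435,275.5,.062),knob=(240,192,.146),g=(251.7,206.9,.0)).items(): print(n,np.round(ray(r,u,v,z),4))
rs=snap("scene")
for n,(u,v,z) in dict(knob=(381,256.,.146),plate=(245,259,.017),handle=(200.5,237,.062)).items(): print("s",n,np.round(ray(rs,u,v,z),4))
```

```text
((407.9823913574219, 271.02740478515625), (77.1217269897461, 22.65618133544922), 14.32271957397461)
plate [ 0.4409 -0.1385  0.017 ]
handle [ 0.4109 -0.2433  0.062 ]
knob [0.583  0.1739 0.146 ]
g [0.5873 0.1676 0.    ]
s knob [0.5811 0.1757 0.146 ]
s plate [ 0.4469 -0.1353  0.017 ]
s handle [ 0.4138 -0.2434  0.062 ]
```

View pics/crop1.png

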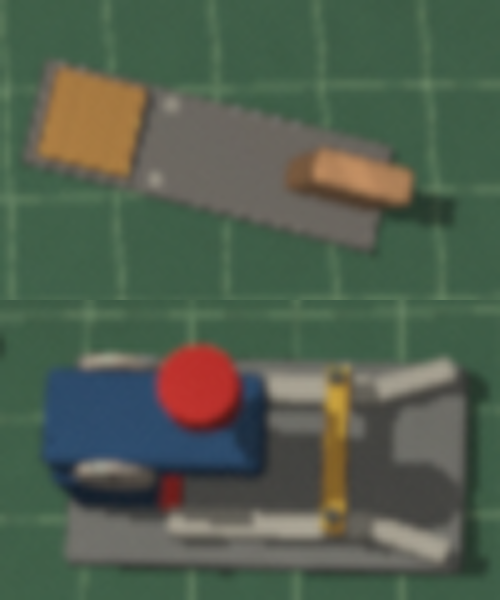

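```bash
cat > fit.py <<'E'
from h import *
from scipy.optimize import least_squares
def fit(r,pts,x0):
    # pts: list of (body xyz, u, v); pose planar x,y,yaw (z=0)
    def f(p):
        c,s=np.cos(p[2]),np.sin(p[2]); e=[]
        for (X,Y,Z),u,v in pts:
            e+=list(proj(r,[p[0]+c*X-s*Y,p[1]+s*X+c*Y,Z])-[u,v])
        return np.array(e)
    o=least_squares(f,x0,loss="soft_l1"); return o.x,np.round(f(o.x),1)
E
python3 - <<'E'
from fit import *
r=snap("top")
A=lambda x,y:((x+.5)/5-.5+365,(y+.5)/5-.5+240)
B=lambda x,y:((x+.5)/5-.5+200,(y-300+.5)/5-.5+175)
H=[((.141,.025,.008),*A(25,160)),((.141,-.025,.008),*A(47,62)),((-.025,-.025,.008),*A(392,150)),((-.025,.025,.008),*A(375,248)),((.115,0,.017),*A(92,121)),((0,0,.062),*A(364,178))]
# y of body: decide sign: x to +y world => body y = -x world (image down)
print(fit(r,H,[.41,-.24,1.3]))
G=[((-.105,-.05,.012),*B(467,360)),((-.105,.05,.012),*B(467,570)),((.08,.05,.012),*B(67,565)),((0,0,.146),*B(199,386)),((-.047,0,.044),*B(337,450))]
print(fit(r,G,[.58,.17,1.57]))
E
```

```text
(array([ 0.41237502, -0.2489512 ,  1.30102233]), array([-0.3,  0.5,  0.2, -0.6,  0.2, -0.5, -0.6,  0.8,  0.3,  0.3,  0.1,
       -0.4]))
(array([0.583552  , 0.17446787, 1.54860112]), array([-0. ,  0.6, -0.5, -0.2,  0.2,  0.3,  0.3, -0. , -0. , -0.5]))
```

Run:
```python
from h import *
from scipy.spatial.transform import Rotation as R
s=env.get_state(); q=s["orientation"]; M=R.from_quat([q[1],q[2],q[3],q[0]]).as_matrix()
print(s["clock"],np.round(s["tcp_pos"],4),np.round(M,3).tolist(),s["finger_gap"],np.round(s["wrist_force"],2), np.round(s["joint_pos"],3))
y=M[:,1]; print("jaw yaw",np.arctan2(y[1],y[0]),"target",1.301-np.pi/2, "mod pi")
```

```text
1.0 [0.2603 0.5127 0.3039] [[-0.892, 0.453, 0.0], [0.453, 0.892, 0.0], [-0.0, 0.0, -1.0]] 0.08541795948925107 [-0.57  0.74  0.34] [0.961 0.313 0.046 1.304 0.    1.431]
jaw yaw 1.1009962154796982 target -0.2697963267948966 mod pi
```

Call:
servo_tool --deltas '[{"dx": 30,"dy": -40,"rz": -0.137},{"dx": 30,"dy": -40,"rz": -0.137},{"dx": 30,"dy": -40,"rz": -0.137},{"dx": 30,"dy": -40,"rz": -0.137},{"dx": 30,"dy": -40,"rz": -0.137},{"dy": -50,"rz": -0.137},{"dy": -50,"rz": -0.137},{"dy": -50,"rz": -0.137}]'

```text
invalid input at $.deltas[0]: expected keys dx, dy, dz, rx, ry, rz, fingers
```

Call:
servo_tool --deltas '[{"dy": -50,"rz": -0.137},{"dy": -50,"rz": -0.137},{"dy": -50},{"dy": -50},{"dy": -50},{"dy": -50,"dz": -20},{"dy": -50,"dz": -30},{"dy": -50,"dz": -30}]'

```text
invalid input at $.deltas[0]: expected keys dx, dy, dz, rx, ry, rz, fingers
```

All keys are required.

Call:
servo_tool --deltas '[{"dx": 30,"dy": -40,"dz": 0,"rx": 0,"ry": 0,"rz": -0.137,"fingers": -1},{"dx": 30,"dy": -40,"dz": 0,"rx": 0,"ry": 0,"rz": -0.137,"fingers": -1},{"dx": 30,"dy": -40,"dz": 0,"rx": 0,"ry": 0,"rz": -0.137,"fingers": -1},{"dx": 30,"dy": -40,"dz": 0,"rx": 0,"ry": 0,"rz": -0.137,"fingers": -1},{"dx": 30,"dy": -40,"dz": 0,"rx": 0,"ry": 0,"rz": -0.137,"fingers": -1},{"dx": 0,"dy": -50,"dz": 0,"rx": 0,"ry": 0,"rz": -0.137,"fingers": -1},{"dx": 0,"dy": -50,"dz": 0,"rx": 0,"ry": 0,"rz": -0.137,"fingers": -1},{"dx": 0,"dy": -50,"dz": 0,"rx": 0,"ry": 0,"rz": -0.137,"fingers": -1}]' --newtons 60

```text
clock: 1.8
tcp_pos: [0.4102, 0.1609, 0.3039]
orientation: [0.0, 0.707, 0.707, 0.0]
wrist_force: [0.7, -0.5, 0.6]
finger_gap: 0.0858
```

Call:
servo_tool --deltas '[{"dx": 0,"dy": -50,"dz": 0,"rx": 0,"ry": 0,"rz": -0.137,"fingers": -1},{"dx": 0,"dy": -50,"dz": 0,"rx": 0,"ry": 0,"rz": -0.137,"fingers": -1},{"dx": 0,"dy": -50,"dz": 0,"rx": 0,"ry": 0,"rz": 0,"fingers": -1},{"dx": 0,"dy": -50,"dz": 0,"rx": 0,"ry": 0,"rz": 0,"fingers": -1},{"dx": 0,"dy": -50,"dz": 0,"rx": 0,"ry": 0,"rz": 0,"fingers": -1},{"dx": 0,"dy": -50,"dz": -20,"rx": 0,"ry": 0,"rz": 0,"fingers": -1},{"dx": 0,"dy": -50,"dz": -20,"rx": 0,"ry": 0,"rz": 0,"fingers": -1},{"dx": 0,"dy": -40,"dz": -30,"rx": 0,"ry": 0,"rz": 0,"fingers": -1}]'

```text
clock: 2.6
tcp_pos: [0.4109, -0.2233, 0.2377]
orientation: [0.002, 0.796, 0.605, 0.001]
wrist_force: [1.4, -0.4, 0.5]
finger_gap: 0.0856
```

Call:
servo_tool --deltas '[{"dx": 2,"dy": -22,"dz": -40,"rx": 0,"ry": 0,"rz": 0,"fingers": -1},{"dx": 0,"dy": 0,"dz": -40,"rx": 0,"ry": 0,"rz": 0,"fingers": -1},{"dx": 0,"dy": 0,"dz": -30,"rx": 0,"ry": 0,"rz": 0,"fingers": -1},{"dx": 0,"dy": 0,"dz": -15,"rx": 0,"ry": 0,"rz": 0,"fingers": -1},{"dx": 0,"dy": 0,"dz": -10,"rx": 0,"ry": 0,"rz": 0,"fingers": -1},{"dx": 0,"dy": 0,"dz": 0,"rx": 0,"ry": 0,"rz": 0,"fingers": -1},{"dx": 0,"dy": 0,"dz": 0,"rx": 0,"ry": 0,"rz": 0,"fingers": -1}]'

```text
clock: 3.3
tcp_pos: [0.4128, -0.2424, 0.1025]
orientation: [0.001, 0.795, 0.606, 0.0]
wrist_force: [-0.6, 0.3, 0.7]
finger_gap: 0.0855
```

Run:
```python
from h import *
print(np.round(env.get_state()["tcp_pos"],4))
snap("scene","g1.png",(150,190,290,290),5)
```

```text
[ 0.4128 -0.2424  0.1025]
```

View pics/g1.png

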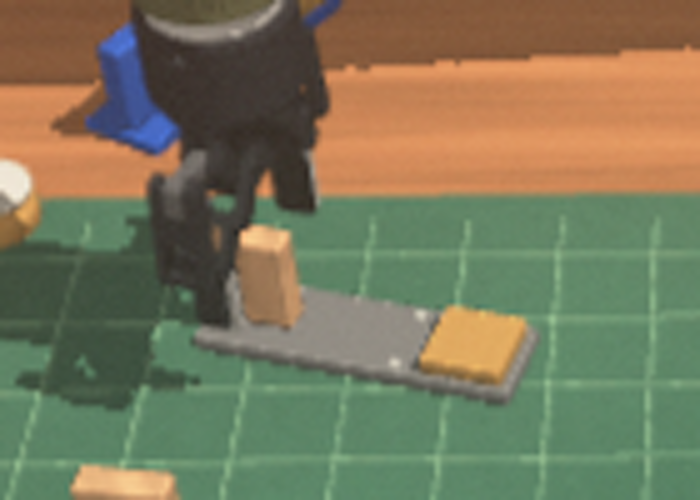

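Run:
```python
from fit import *
r=snap("scene")
A=lambda x,y:((x+.5)/5-.5+150,(y+.5)/5-.5+190)
I=lambda p:np.round((proj(r,p)-[150,190]+.5)*5-.5)
print("near tip",I([.4128+.041,-.254,.035]),"TCP axis at grasp",I([.4128,-.2424,.048]))
H=[((.141,.025,.008),*A(540,330)),((.141,-.025,.008),*A(506,396)),((-.025,-.025,.008),*A(194,335)),((.115,0,.017),*A(475,343)),((0,0,.062),*A(264,236))]
p,e=fit(r,H,[.41,-.24,1.3]);print(p,e)
# with the body x->+y the body y = -x world -> far side is +y
```

```text
near tip [229. 333.] TCP axis at grasp [261. 257.]
[ 0.40995789 -0.24707085  1.28112062] [ 0.4  0.3  0.3  0.4  0.4  0.2 -0.1 -0.3 -3.2 -0.8]
```

The crop shows the fingers straddling the wooden fin at (255,270), with its left part hidden behind the near finger. The tool needs to go about 6 mm further in −y and 4 mm down before closing.

Call:
servo_tool --deltas '[{"dx": -1,"dy": -6,"dz": -4,"rx": 0,"ry": 0,"rz": 0,"fingers": -1},{"dx": 0,"dy": 0,"dz": 0,"rx": 0,"ry": 0,"rz": 0,"fingers": 0.3},{"dx": 0,"dy": 0,"dz": 0,"rx": 0,"ry": 0,"rz": 0,"fingers": 1},{"dx": 0,"dy": 0,"dz": 0,"rx": 0,"ry": 0,"rz": 0,"fingers": 1},{"dx": 0,"dy": 0,"dz": 0,"rx": 0,"ry": 0,"rz": 0,"fingers": 1},{"dx": 0,"dy": 0,"dz": 0,"rx": 0,"ry": 0,"rz": 0,"fingers": 1},{"dx": 0,"dy": 0,"dz": 0,"rx": 0,"ry": 0,"rz": 0,"fingers": 1}]' --newtons 80

```text
clock: 4.1
tcp_pos: [0.4116, -0.2483, 0.098]
orientation: [0.0, 0.796, 0.606, 0.0]
wrist_force: [1.4, -0.4, 2.5]
finger_gap: 0.0152
```

Call:
servo_tool --deltas '[{"dx": 0,"dy": 0,"dz": 20,"rx": 0,"ry": 0,"rz": 0,"fingers": 1},{"dx": 0,"dy": 0,"dz": 25,"rx": 0,"ry": 0,"rz": 0,"fingers": 1},{"dx": 0,"dy": 40,"dz": 0,"rx": 0,"ry": 0,"rz": 0.05,"fingers": 1},{"dx": 0,"dy": 40,"dz": 0,"rx": 0,"ry": 0,"rz": 0.1,"fingers": 1},{"dx": 30,"dy": 40,"dz": 0,"rx": 0,"ry": 0,"rz": 0.1,"fingers": 1},{"dx": 40,"dy": 30,"dz": 0,"rx": 0,"ry": 0,"rz": 0,"fingers": 1},{"dx": 40,"dy": 13,"dz": 0,"rx": 0,"ry": 0,"rz": 0,"fingers": 1},{"dx": 40,"dy": 0,"dz": 0,"rx": 0,"ry": 0,"rz": 0,"fingers": 1}]'

```text
clock: 4.9
tcp_pos: [0.5619, -0.0823, 0.1422]
orientation: [-0.001, 0.713, 0.702, -0.0]
wrist_force: [0.3, -1.1, -2.7]
finger_gap: 0.0154
```

Call:
servo_tool --deltas '[{"dx": 10,"dy": 0,"dz": 0,"rx": 0,"ry": 0,"rz": 0,"fingers": 1},{"dx": 0,"dy": 0,"dz": 0,"rx": 0,"ry": 0,"rz": 0,"fingers": 1},{"dx": 0,"dy": 0,"dz": 0,"rx": 0,"ry": 0,"rz": 0,"fingers": 1}]'

```text
clock: 5.2
tcp_pos: [0.5697, -0.0849, 0.1418]
orientation: [-0.001, 0.714, 0.7, -0.001]
wrist_force: [-0.8, -0.4, -3.0]
finger_gap: 0.0146
```

Run:
```python
from h import *
r=snap("top"); im=r["img"][:,:,::-1]
snap("top","c2.png",(220,165,380,265),5)
s=env.get_state();print(np.round(s["tcp_pos"],4),np.round(s["orientation"],4),s["finger_gap"],np.round(s["wrist_force"],2))
```

```text
[ 0.5694 -0.0852  0.1423] [-1.000e-03  7.141e-01  7.001e-01 -7.000e-04] 0.015075231389635598 [-0.4   0.6  -3.01]
```

View pics/c2.png

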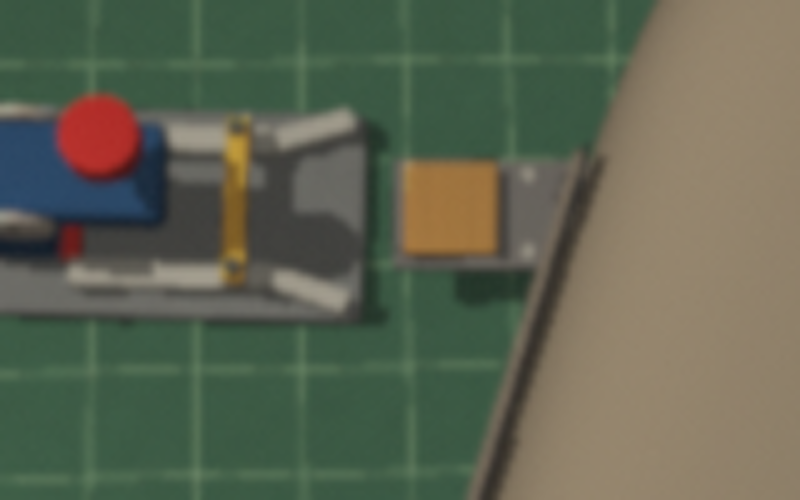

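```bash
cat > pose.py <<'E'
from fit import *
C=lambda x,y:((x+.5)/5-.5+220,(y+.5)/5-.5+165)
def rel(r,hp,G):
    """holder plate centre in gauge frame (planar)"""
    c,s=np.cos(G[2]),np.sin(G[2]);pl=np.array(hp[:2])+.115*np.array([np.cos(hp[2]),np.sin(hp[2])])-G[:2]
    return np.array([c*pl[0]+s*pl[1],-s*pl[0]+c*pl[1],hp[2]-G[2]])
E
python3 - <<'E'
from pose import *
r=snap("top"); z=.044
H=[((.141,.025,.008+z),*C(397,268)),((.141,-.025,.008+z),*C(397,160)),((.136,.021,.017+z),*C(404,252)),((.136,-.021,.017+z),*C(404,161)),((.094,.021,.017+z),*C(497,255)),((.094,-.021,.017+z),*C(497,162))]
p,e=fit(r,H,[.57,-.08,1.57]);print(p,e)
G=[((-.105,-.05,.012),*C(365,112)),((-.105,.05,.012),*C(365,322)),((0,0,.146),*C(99,137)),((-.047,0,.044),*C(236,202)),((-.06,.0335,.026),*C(233,279)),((-.06,-.0335,.026),*C(240,120))]
G0=[((-.105,-.05,.012),*C(365,112)),((-.105,.05,.012),*C(365,322)),((0,0,.146),*C(99,137)),((-.047,0,.044),*C(236,202))]
g,e=fit(r,G0,[.58,.17,1.55]);print(g,e); print("rel",rel(r,p,g), rel(r,p,[.5836,.1745,1.5486]))
E
```

```text
[ 0.56999027 -0.08552059  1.55344903] [-0.6 -0.3 -0.5 -0.2  0.2  0.3  0.2  0.3  0.3 -0.3  0.2  0.2]
[0.58231654 0.17491094 1.55385708] [ 0.1  0.4 -0.2 -0.3  0.1  0.3 -0.  -0.5]
rel [-0.14560296  0.00786628 -0.00040804] [-0.14525995  0.00839299  0.00484903]
```

Call:
servo_tool --deltas '[{"dx": 8,"dy": 0,"dz": 0,"rx": 0,"ry": 0,"rz": 0,"fingers": 1},{"dx": 0,"dy": 0,"dz": -14,"rx": 0,"ry": 0,"rz": 0,"fingers": 1},{"dx": 0,"dy": 0,"dz": -10,"rx": 0,"ry": 0,"rz": 0,"fingers": 1},{"dx": 0,"dy": 0,"dz": -5,"rx": 0,"ry": 0,"rz": 0,"fingers": 1},{"dx": 0,"dy": 0,"dz": 0,"rx": 0,"ry": 0,"rz": 0,"fingers": 1},{"dx": 0,"dy": 0,"dz": 0,"rx": 0,"ry": 0,"rz": 0,"fingers": 1}]'

```text
clock: 5.95
tcp_pos: [0.5793, -0.0851, 0.1138]
orientation: [-0.0, 0.714, 0.7, -0.0]
wrist_force: [-0.3, -0.0, -2.7]
finger_gap: 0.015
```

Call:
servo_tool --deltas '[{"dx": 0,"dy": 0,"dz": -2,"rx": 0,"ry": 0,"rz": 0,"fingers": 1},{"dx": 0,"dy": 15,"dz": 0,"rx": 0,"ry": 0,"rz": 0,"fingers": 1},{"dx": 0,"dy": 20,"dz": 0,"rx": 0,"ry": 0,"rz": 0,"fingers": 1},{"dx": 0,"dy": 15,"dz": 0,"rx": 0,"ry": 0,"rz": 0,"fingers": 1},{"dx": 0,"dy": 0,"dz": 0,"rx": 0,"ry": 0,"rz": 0,"fingers": 1},{"dx": 0,"dy": 0,"dz": 0,"rx": 0,"ry": 0,"rz": 0,"fingers": 1}]'

```text
clock: 6.55
tcp_pos: [0.5794, -0.0344, 0.112]
orientation: [0.0, 0.713, 0.701, -0.0]
wrist_force: [-0.1, -0.2, -2.7]
finger_gap: 0.0151
```

Run:
```python
from h import *
snap("top","c3.png",(220,165,380,265),5)
s=env.get_state();print(np.round(s["tcp_pos"],4),np.round(s["orientation"],4),s["finger_gap"],np.round(s["wrist_force"],2))
```

```text
[ 0.5795 -0.0349  0.1119] [ 3.000e-04  7.136e-01  7.006e-01 -0.000e+00] 0.015293479613759984 [ 0.16 -0.05 -3.36]
```

View pics/c3.png

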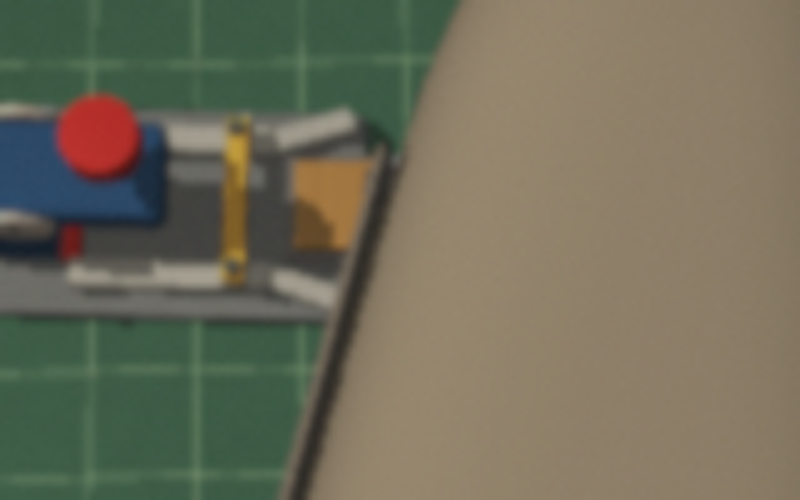

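Plate at (330,204) sits between the flared guides, with the nose clear of the rails. I'll advance slowly and watch the forces.

Call:
servo_tool --deltas '[{"dx": -1,"dy": 0,"dz": 0,"rx": 0,"ry": 0,"rz": 0,"fingers": 1},{"dx": 0.2,"dy": 10,"dz": 0,"rx": 0,"ry": 0,"rz": 0,"fingers": 1},{"dx": 0.2,"dy": 10,"dz": 0,"rx": 0,"ry": 0,"rz": 0,"fingers": 1},{"dx": 0.2,"dy": 10,"dz": 0,"rx": 0,"ry": 0,"rz": 0,"fingers": 1},{"dx": 0,"dy": 0,"dz": 0,"rx": 0,"ry": 0,"rz": 0,"fingers": 1}]'

```text
clock: 7.1
tcp_pos: [0.5788, -0.0035, 0.1117]
orientation: [-0.0, 0.713, 0.701, 0.0]
wrist_force: [-1.1, 0.6, -3.3]
finger_gap: 0.015
```

Call:
servo_tool --deltas '[{"dx": 0.2,"dy": 10,"dz": 0,"rx": 0,"ry": 0,"rz": 0,"fingers": 1},{"dx": 0.2,"dy": 10,"dz": 0,"rx": 0,"ry": 0,"rz": 0,"fingers": 1},{"dx": 0.2,"dy": 10,"dz": 0,"rx": 0,"ry": 0,"rz": 0,"fingers": 1},{"dx": 0.2,"dy": 10,"dz": 0,"rx": 0,"ry": 0,"rz": 0,"fingers": 1},{"dx": 0,"dy": 0,"dz": 0,"rx": 0,"ry": 0,"rz": 0,"fingers": 1}]'

```text
clock: 7.6
tcp_pos: [0.5797, 0.0365, 0.1118]
orientation: [-0.0, 0.713, 0.701, 0.0]
wrist_force: [-0.3, -0.8, -1.5]
finger_gap: 0.015
```

Call:
servo_tool --deltas '[{"dx": 0.2,"dy": 9,"dz": 0,"rx": 0,"ry": 0,"rz": 0,"fingers": 1},{"dx": 0.2,"dy": 8,"dz": 0,"rx": 0,"ry": 0,"rz": 0,"fingers": 1},{"dx": 0,"dy": 2,"dz": 0,"rx": 0,"ry": 0,"rz": 0,"fingers": 1},{"dx": 0,"dy": 1,"dz": 0,"rx": 0,"ry": 0,"rz": 0,"fingers": 1},{"dx": 0,"dy": 0,"dz": 0,"rx": 0,"ry": 0,"rz": 0,"fingers": 1}]'

```text
clock: 8.1
tcp_pos: [0.5802, 0.0549, 0.1118]
orientation: [0.0, 0.714, 0.7, 0.0]
wrist_force: [0.3, -0.0, -3.4]
finger_gap: 0.0147
```

Call:
servo_tool --deltas '[{"dx": 0,"dy": 1,"dz": 0,"rx": 0,"ry": 0,"rz": 0,"fingers": 1},{"dx": 0,"dy": 1,"dz": 0,"rx": 0,"ry": 0,"rz": 0,"fingers": 1},{"dx": 0,"dy": 0,"dz": 0,"rx": 0,"ry": 0,"rz": 0,"fingers": 1}]'

```text
clock: 8.4
tcp_pos: [0.5802, 0.0568, 0.1118]
orientation: [0.0, 0.714, 0.7, 0.0]
wrist_force: [0.3, 0.9, -2.6]
finger_gap: 0.0151
```

Call:
servo_tool --deltas '[{"dx": 0,"dy": 1,"dz": 0,"rx": 0,"ry": 0,"rz": 0,"fingers": 1},{"dx": 0,"dy": 1,"dz": 0,"rx": 0,"ry": 0,"rz": 0,"fingers": 1},{"dx": 0,"dy": 0,"dz": 0,"rx": 0,"ry": 0,"rz": 0,"fingers": 1}]'

```text
clock: 8.7
tcp_pos: [0.5803, 0.059, 0.1118]
orientation: [0.0, 0.714, 0.7, 0.0]
wrist_force: [0.2, -0.0, -3.0]
finger_gap: 0.015
```

Call:
servo_tool --deltas '[{"dx": 0,"dy": 1,"dz": 0,"rx": 0,"ry": 0,"rz": 0,"fingers": 1},{"dx": 0,"dy": 1,"dz": 0,"rx": 0,"ry": 0,"rz": 0,"fingers": 1},{"dx": 0,"dy": 0,"dz": 0,"rx": 0,"ry": 0,"rz": 0,"fingers": 1}]'

```text
clock: 9.0
tcp_pos: [0.5802, 0.0602, 0.112]
orientation: [0.001, 0.714, 0.7, -0.001]
wrist_force: [-0.6, -4.8, -1.4]
finger_gap: 0.015
```

Call:
servo_tool --deltas '[{"dx": 0,"dy": 1,"dz": 0,"rx": 0,"ry": 0,"rz": 0,"fingers": 1},{"dx": 0,"dy": 0,"dz": -1,"rx": 0,"ry": 0,"rz": 0,"fingers": 1},{"dx": 0,"dy": 0,"dz": 0,"rx": 0,"ry": 0,"rz": 0,"fingers": 1}]'

```text
clock: 9.3
tcp_pos: [0.5801, 0.0604, 0.1111]
orientation: [0.001, 0.714, 0.7, -0.001]
wrist_force: [-0.8, -6.4, -1.4]
finger_gap: 0.0152
```

Call:
servo_tool --deltas '[{"dx": 0,"dy": 0,"dz": -1,"rx": 0,"ry": 0,"rz": 0,"fingers": 1},{"dx": 0,"dy": 1,"dz": 0,"rx": 0,"ry": 0,"rz": 0,"fingers": 1},{"dx": 0,"dy": 0,"dz": 0,"rx": 0,"ry": 0,"rz": 0,"fingers": 1}]'

```text
clock: 9.6
tcp_pos: [0.5803, 0.0604, 0.1107]
orientation: [0.002, 0.714, 0.7, -0.002]
wrist_force: [-2.2, -12.8, 5.5]
finger_gap: 0.0152
```

Call:
servo_tool --deltas '[{"dx": 0,"dy": -1,"dz": 0,"rx": 0,"ry": 0,"rz": 0,"fingers": 0.4},{"dx": 0,"dy": 0,"dz": 0,"rx": 0,"ry": 0,"rz": 0,"fingers": -0.2},{"dx": 0,"dy": 0,"dz": 0,"rx": 0,"ry": 0,"rz": 0,"fingers": -0.2},{"dx": 0,"dy": 0,"dz": 0,"rx": 0,"ry": 0,"rz": 0,"fingers": -0.2},{"dx": 0,"dy": 0,"dz": 15,"rx": 0,"ry": 0,"rz": 0,"fingers": -0.2},{"dx": 0,"dy": 0,"dz": 40,"rx": 0,"ry": 0,"rz": 0,"fingers": -0.2},{"dx": 0,"dy": 0,"dz": 50,"rx": 0,"ry": 0,"rz": 0,"fingers": -0.2},{"dx": 0,"dy": 0,"dz": 50,"rx": 0,"ry": 0,"rz": 0,"fingers": -0.2}]'

```text
clock: 10.4
tcp_pos: [0.5795, 0.0623, 0.2659]
orientation: [-0.001, 0.714, 0.701, -0.0]
wrist_force: [1.5, 0.0, 0.2]
finger_gap: 0.0515
```

Call:
servo_tool --deltas '[{"dx": 0,"dy": -50,"dz": 30,"rx": 0,"ry": 0,"rz": 0,"fingers": 0.5},{"dx": 0,"dy": -50,"dz": 0,"rx": 0,"ry": 0,"rz": 0,"fingers": 1},{"dx": 0,"dy": -50,"dz": 0,"rx": 0,"ry": 0,"rz": 0,"fingers": 1},{"dx": 0,"dy": -50,"dz": 0,"rx": 0,"ry": 0,"rz": 0,"fingers": 1},{"dx": 0,"dy": 0,"dz": 0,"rx": 0,"ry": 0,"rz": 0,"fingers": 1},{"dx": 0,"dy": 0,"dz": 0,"rx": 0,"ry": 0,"rz": 0,"fingers": 1}]'

```text
clock: 11.0
tcp_pos: [0.5799, -0.132, 0.2902]
orientation: [-0.0, 0.715, 0.699, 0.0]
wrist_force: [0.2, 0.3, 0.3]
finger_gap: -0.0002
```

Run:
```python
from h import *
r=snap("top","c4.png",(200,165,340,255),5)
s=env.get_state();print(np.round(s["tcp_pos"],4),np.round(s["orientation"],4),s["finger_gap"],np.round(s["wrist_force"],2))
```

```text
[ 0.58   -0.1308  0.2902] [-5.000e-04  7.140e-01  7.001e-01  2.000e-04] 7.949153153623625e-05 [ 0.49  0.2  -0.54]
```

View pics/c4.png

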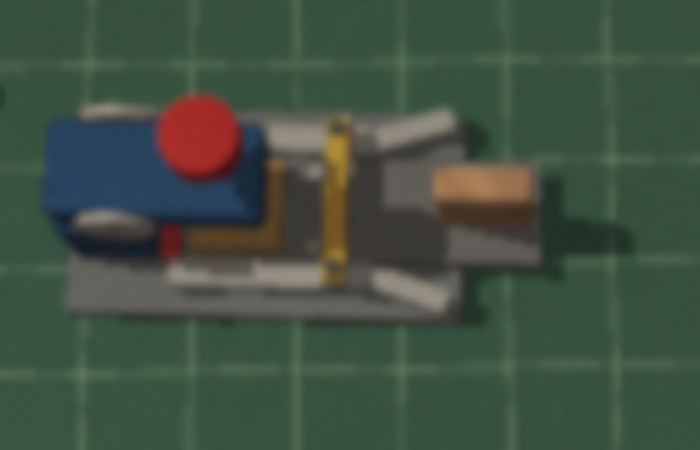

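The holder sits in the channel. Its tail edge is at crop x=541, the plate's rear edge at 283 under the head, and the nose is against the red block at (172,240). A numeric check follows.

Run:
```python
from pose import *
r=snap("top"); z=.012
C=lambda x,y:((x+.5)/5-.5+200,(y+.5)/5-.5+165)
H=[((-.025,.025,.008+z),*C(541,265)),((-.025,-.025,.008+z),*C(541,162)),((.094,.021,.017+z),*C(281,251)),((.094,-.021,.017+z),*C(284,160)),((0,0,.062+z),*C(486,185))]
p,e=fit(r,H,[.58,.06,1.55]);print(p,e)
G0=[((-.105,-.05,.012),*C(465,112)),((-.105,.05,.012),*C(463,322)),((.08,.05,.012),*C(66,313)),((0,0,.146),*C(198,136)),((-.047,0,.044),*C(336,202))]
g,e=fit(r,G0,[.58,.17,1.55]);print(g,e,rel(r,p,g))
for c in("top","scene"):
    r=read_camera(c)
    for d in cut_out("press_knob",c)[:1]:
        m=cv2.inRange(r["img"],(150,0,0),(255,90,90))>0
        ys,xs=np.nonzero(d["region"]);print(c,d["confidence"],d["extent"],xs.mean(),ys.mean(),ray(r,xs.mean(),ys.mean(),.14))
```

```text
[0.58014879 0.05930239 1.54316793] [-0.2  0.1 -0.  -0.   0.3 -0.2  0.3  0.4 -0.3 -0.2]
[0.58352824 0.17516258 1.53965754] [ 0.3  0.6 -0.2 -0.2 -0.1  0.4  0.2 -0.  -0.2 -0.7] [-0.00090995  0.00017433  0.00351039]
top 0.76 [226.8, 187.8, 249.1, 202.6] 239.59756097560975 192.1382113821138 [0.5844589 0.1755893 0.14     ]
scene 0.7 [373.5, 254.2, 387.5, 267.1] 380.9009433962264 259.3490566037736 [0.58515137 0.17552483 0.14      ]
```

Call:
servo_tool --deltas '[{"dx": 3,"dy": 44,"dz": 0,"rx": 0,"ry": 0,"rz": 0,"fingers": 1},{"dx": 0,"dy": 44,"dz": 0,"rx": 0,"ry": 0,"rz": 0,"fingers": 1},{"dx": 0,"dy": 44,"dz": 0,"rx": 0,"ry": 0,"rz": 0,"fingers": 1},{"dx": 0,"dy": 44,"dz": 0,"rx": 0,"ry": 0,"rz": 0,"fingers": 1},{"dx": 0,"dy": 44,"dz": 0,"rx": 0,"ry": 0,"rz": 0,"fingers": 1},{"dx": 0,"dy": 44,"dz": -10,"rx": 0,"ry": 0,"rz": 0,"fingers": 1},{"dx": 0,"dy": 42,"dz": -20,"rx": 0,"ry": 0,"rz": 0,"fingers": 1},{"dx": 0,"dy": 0,"dz": -20,"rx": 0,"ry": 0,"rz": 0,"fingers": 1}]'

```text
clock: 12.1
tcp_pos: [0.5824, 0.1811, 0.2405]
orientation: [-0.0, 0.711, 0.703, 0.001]
wrist_force: [0.8, -0.2, 0.6]
finger_gap: -0.0002
```

Call:
servo_tool --deltas '[{"dx": 0,"dy": 0,"dz": 0,"rx": 0,"ry": 0,"rz": 0,"fingers": 1},{"dx": 0,"dy": 0,"dz": 0,"rx": 0,"ry": 0,"rz": 0,"fingers": 1}]'

```text
clock: 12.3
tcp_pos: [0.5826, 0.1755, 0.2406]
orientation: [-0.0, 0.713, 0.701, -0.0]
wrist_force: [0.3, 0.2, 1.0]
finger_gap: -0.0
```

Centred over the knob. I'll descend slowly.

Call:
servo_tool --deltas '[{"dx": 0,"dy": 0,"dz": -10,"rx": 0,"ry": 0,"rz": 0,"fingers": 1},{"dx": 0,"dy": 0,"dz": -8,"rx": 0,"ry": 0,"rz": 0,"fingers": 1},{"dx": 0,"dy": 0,"dz": -4,"rx": 0,"ry": 0,"rz": 0,"fingers": 1},{"dx": 0,"dy": 0,"dz": -4,"rx": 0,"ry": 0,"rz": 0,"fingers": 1},{"dx": 0,"dy": 0,"dz": -4,"rx": 0,"ry": 0,"rz": 0,"fingers": 1},{"dx": 0,"dy": 0,"dz": 0,"rx": 0,"ry": 0,"rz": 0,"fingers": 1}]'

```text
clock: 12.9
tcp_pos: [0.5836, 0.1744, 0.2106]
orientation: [0.001, 0.714, 0.7, 0.0]
wrist_force: [-0.2, -2.3, 4.4]
finger_gap: -0.0002
```

Call:
servo_tool --deltas '[{"dx": 0,"dy": 0,"dz": -4,"rx": 0,"ry": 0,"rz": 0,"fingers": 1},{"dx": 0,"dy": 0,"dz": -4,"rx": 0,"ry": 0,"rz": 0,"fingers": 1},{"dx": 0,"dy": 0,"dz": -4,"rx": 0,"ry": 0,"rz": 0,"fingers": 1},{"dx": 0,"dy": 0,"dz": 0,"rx": 0,"ry": 0,"rz": 0,"fingers": 1}]'

```text
clock: 13.3
tcp_pos: [0.5836, 0.1745, 0.1991]
orientation: [0.001, 0.714, 0.7, 0.0]
wrist_force: [-0.5, -2.7, 8.5]
finger_gap: 0.0004
```

Call:
servo_tool --deltas '[{"dx": 0,"dy": 0,"dz": -2,"rx": 0,"ry": 0,"rz": 0,"fingers": 1},{"dx": 0,"dy": 0,"dz": 0,"rx": 0,"ry": 0,"rz": 0,"fingers": 1}]'

```text
clock: 13.5
tcp_pos: [0.5837, 0.1745, 0.1977]
orientation: [0.001, 0.714, 0.7, 0.0]
wrist_force: [-0.8, -3.6, 10.4]
finger_gap: -0.0001
```

Call:
servo_tool --deltas '[{"dx": 0,"dy": 0,"dz": -2,"rx": 0,"ry": 0,"rz": 0,"fingers": 1},{"dx": 0,"dy": 0,"dz": 0,"rx": 0,"ry": 0,"rz": 0,"fingers": 1}]'

```text
clock: 13.7
tcp_pos: [0.5836, 0.1745, 0.1961]
orientation: [0.001, 0.714, 0.7, 0.0]
wrist_force: [-1.3, -3.0, 12.0]
finger_gap: 0.0
```

The force has gone from about 4 N past 8 N to 12 N, so the foot is on the plate and the stiff spring is engaged. I'll go a little deeper and hold.

Call:
servo_tool --deltas '[{"dx": 0,"dy": 0,"dz": -1.5,"rx": 0,"ry": 0,"rz": 0,"fingers": 1},{"dx": 0,"dy": 0,"dz": 0,"rx": 0,"ry": 0,"rz": 0,"fingers": 1},{"dx": 0,"dy": 0,"dz": 0,"rx": 0,"ry": 0,"rz": 0,"fingers": 1},{"dx": 0,"dy": 0,"dz": 0,"rx": 0,"ry": 0,"rz": 0,"fingers": 1},{"dx": 0,"dy": 0,"dz": 0,"rx": 0,"ry": 0,"rz": 0,"fingers": 1},{"dx": 0,"dy": 0,"dz": 0,"rx": 0,"ry": 0,"rz": 0,"fingers": 1},{"dx": 0,"dy": 0,"dz": 0,"rx": 0,"ry": 0,"rz": 0,"fingers": 1},{"dx": 0,"dy": 0,"dz": 0,"rx": 0,"ry": 0,"rz": 0,"fingers": 1}]'

```text
clock: 14.5
tcp_pos: [0.5836, 0.1745, 0.195]
orientation: [0.001, 0.714, 0.7, 0.001]
wrist_force: [-1.9, -3.8, 12.2]
finger_gap: -0.0
```

Run:
```python
from h import *
snap("scene","p1.png",(310,230,430,330),6)
```

```text
(no output)
```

View pics/p1.png

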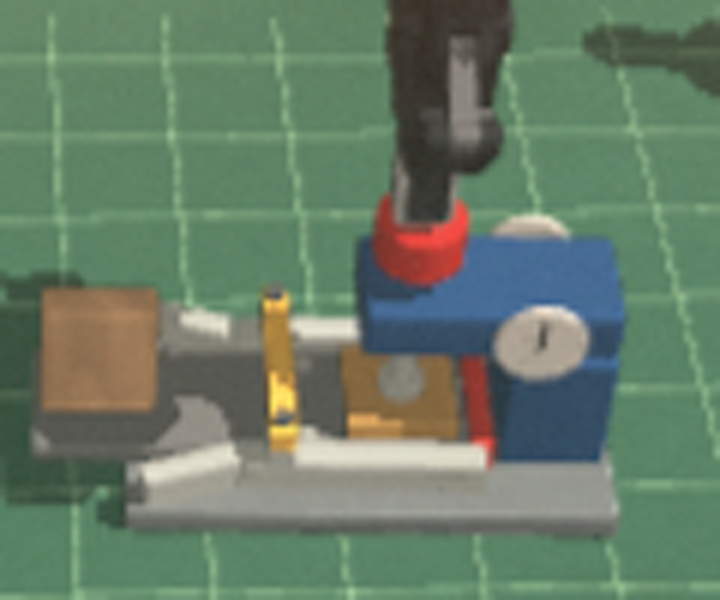

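The foot disc at crop (402,380) rests at the middle of the brass plate, and the holder's nose is at the red stop. I'll hold a little longer and then release.

Call:
servo_tool --deltas '[{"dx": 0,"dy": 0,"dz": -1,"rx": 0,"ry": 0,"rz": 0,"fingers": 1},{"dx": 0,"dy": 0,"dz": 0,"rx": 0,"ry": 0,"rz": 0,"fingers": 1},{"dx": 0,"dy": 0,"dz": 0,"rx": 0,"ry": 0,"rz": 0,"fingers": 1},{"dx": 0,"dy": 0,"dz": 0,"rx": 0,"ry": 0,"rz": 0,"fingers": 1},{"dx": 0,"dy": 0,"dz": 0,"rx": 0,"ry": 0,"rz": 0,"fingers": 1},{"dx": 0,"dy": 0,"dz": 0,"rx": 0,"ry": 0,"rz": 0,"fingers": 1},{"dx": 0,"dy": 0,"dz": 0,"rx": 0,"ry": 0,"rz": 0,"fingers": 1},{"dx": 0,"dy": 0,"dz": 0,"rx": 0,"ry": 0,"rz": 0,"fingers": 1}]'

```text
clock: 15.35
tcp_pos: [0.5836, 0.1745, 0.1942]
orientation: [0.001, 0.714, 0.7, 0.001]
wrist_force: [-2.4, -3.7, 12.5]
finger_gap: -0.0
```

Call:
servo_tool --deltas '[{"dx": 0,"dy": 0,"dz": 8,"rx": 0,"ry": 0,"rz": 0,"fingers": 1},{"dx": 0,"dy": 0,"dz": 10,"rx": 0,"ry": 0,"rz": 0,"fingers": 1},{"dx": 0,"dy": 0,"dz": 15,"rx": 0,"ry": 0,"rz": 0,"fingers": 1},{"dx": 0,"dy": 0,"dz": 40,"rx": 0,"ry": 0,"rz": 0,"fingers": 1},{"dx": 0,"dy": 0,"dz": 40,"rx": 0,"ry": 0,"rz": 0,"fingers": 1},{"dx": 0,"dy": 0,"dz": 0,"rx": 0,"ry": 0,"rz": 0,"fingers": 1},{"dx": 0,"dy": 0,"dz": 0,"rx": 0,"ry": 0,"rz": 0,"fingers": 1},{"dx": 0,"dy": 0,"dz": 0,"rx": 0,"ry": 0,"rz": 0,"fingers": 1}]'

```text
clock: 16.15
tcp_pos: [0.5824, 0.1751, 0.3034]
orientation: [-0.001, 0.714, 0.7, -0.001]
wrist_force: [-0.6, 0.3, 0.1]
finger_gap: 0.0
```

Run:
```python
from h import *
snap("scene","p2.png",(150,220,500,400),2)
```

```text
(no output)
```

View pics/p2.png

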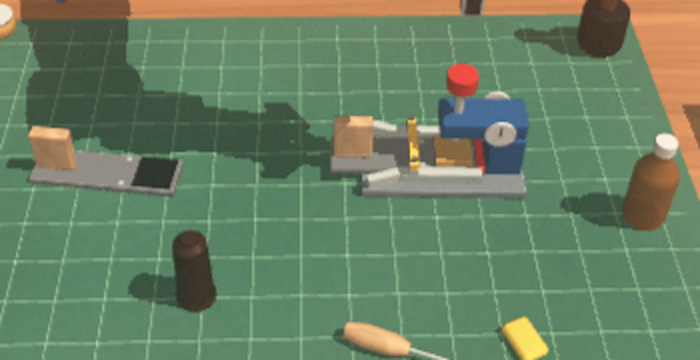

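The knob is back up at (462,80), and the holder is home with its plate against the red stop at (480,152). The other things stand where they were, so I'm handing in.

```bash
python3 -c "
from h import *
print(job.hand_in())"
```

```text
the job is handed in; nothing more can be done
None
```

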